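# Radius gauge to a worktop offcut's nose and cove

### The arm

A 6-joint arm with a two-finger parallel gripper is mounted at the origin on the work surface. World frame = base frame: x ahead of the robot, y to its left, z up, the work surface at z = 0. Lengths are in m, angles in rad, forces in N, time in s.
With the tool pointing down it reaches from about 0.375 to 0.975 m from the base axis. Payload 3.8 kg.
Tool frame: the origin (TCP) lies midway between the tips of the shut fingers; the grasp point (between the pads) lies 19 mm behind it; x points along the fingers, y is the direction in which the jaws open and shut, and the axes are right-handed (so a half turn about x gives the same grasp; the last joint's range is limited). The gripper opens to 88 mm and grips with 3 to 60 N. Pads are 18 mm wide; open, the fingers measure 123 mm over their backs; the gripper's body (75 mm by 187 mm) begins 45 mm behind the grasp point.
Start: joints at [-1.149, 0.264, 1.604, -0, 1.274, -0.037], TCP at [0.299, -0.605, 0.239] pointing down, gripper open.
Joint ranges: [-2.63, 2.63], [-0.94, 2.18], [0.31, 2.57], [-1.31, 4.45], [0, 2.66], [-2.55, 2.55]. Speed limits (rad/s): [2.57, 2.57, 3.14, 3.14, 3.14, 3.14].

### API

Orientations are given as a rotation vector (axis times angle).
In Python, from cell import manip, inverse_kinematics, cams, order gives the robot as it stands. Calls block until the motion is done:
- manip.move_pose(position, orientation): joint-space move of the TCP to a pose.
- manip.move_linear(position, rate=0.15, rot=None): straight line of the TCP; rot=None keeps the orientation; rate is the mean speed in m/s.
- manip.set_joints(angles): joint-space move.
- manip.set_gripper(opening, force=None): finger opening in m; force is the grip in N (None keeps the last); returns when the fingers have stopped.
- manip.dwell(seconds).
- inverse_kinematics(position, orientation): joint angles nearest the present ones, or None.
- manip.state(): the state.
- cams.capture(name): name is "scene" or "top"; returns a dict with "image" (400x640x3 uint8, blue, green, red), "z_map" (400x640 float32, m along the optical axis (not along the pixel's ray), 0 where there is no reading), "intrinsics" (3x3 intrinsics, pixels), "k1" (the pictures are not rectified: a ray, as slopes to the right and down, at radius r is drawn at 1 + k1 r^2 times it, then the intrinsics apply), "position" and "orientation" of the camera in the world. Camera axes: x right, y down, z forward; pixel columns grow to the right and rows downward; lengths in m; the calibration is good to about 2 mm. A picture is of the moment at which its call begins.
A pose or a line that the arm cannot do raises manip.IKError and nothing moves.
- order.close_job(): hands the job in, once; it reports no verdict.
The state is a dict: "clock": time; "joint_pos": joint angles; "joint_velocities": joint speeds; "tau": joint torques, N m; "tool_pos": TCP position; "tcp_rot": TCP orientation; "contact_force": force on the tool from outside, world axes, zero at the start; "moment": the same for the moment, N m; "gripper_width": finger opening in m.
Only numpy, scipy, OpenCV 4.12 (cv2) and the standard library are available. Lean on these libraries where they do the work, as an engineer would, in place of code of your own. Each camera call takes 0.05 s, during which the arm holds its last target.

### The job

Before the chipped counter edge is ordered, check the white worktop offcut with the radius gauge that fits it (the middle-sized curve of the three in the rack). First set its hollow on the rounded top edge of the upstand, then its rounded corner in the cove at the upstand's foot; each time push it lightly both down and towards the upstand until it sits on both faces without rocking, and hold it there pressed for half a second (some 5 to 15 N, never over 25 N). Then stand that gauge upright in the empty single stand and let go, leaving the other gauges and everything else alone.

Things in the scene. Friction and masses are not known exactly. Their poses are not given: they have to be found in the camera images.
- offcut: White laminate worktop offcut, fixed, rigid. Origin: centre of underside; x points to the upstand (which stands on the robot's side), y along the edge, z up. Level deck 146 mm (x) by 120 (y), top at z = 30; at its +x end an upstand 26 thick (x = 47 to 73), top at z = 85. The upstand's top front edge is rounded (nose) and its foot meets the deck in a hollow fillet (cove), both of radius 13 mm.
- nose (a point): Centre of the nose's 13 mm arc: offcut x = 60, z = 72 mm, mid-length; axes as the offcut's. The gauge fits when its hollow's arc centre lies on this line: gauge's gap ceiling on the upstand's top, narrow leg's inner face against the upstand's front face (x = 47), wide leg hanging free behind the upstand.
- cove (a point): Centre of the cove's 13 mm arc: offcut x = 34, z = 43 mm, mid-length; axes as the offcut's. The gauge fits when its rounded corner's arc centre lies on this line: feet on the deck (z = 30), wide leg's outer face against the upstand's front face.
- gauge_m: The gauge that fits: upright aluminium plate 94 mm wide (x), 10 thick (y), 92 high. Upper 60 mm solid; below it two legs 32 mm long, a narrow one at -x (x = -47 to -29) and a wide one at +x (x = 11 to 47), gap between. Radius 13 at the hollow (gap's upper corner by the narrow leg), the wide leg's outer foot corner and both top corners. Origin: centre under its feet, mid-thickness; z up.
- gauge_m_grip (a point): Grasp point of the fitting gauge (pinch across the 10 mm thickness): mid-thickness, mid-width, 70 mm above the feet, 22 under the top edge. It starts upright in any one of the rack's slots, its x along the rack's x; about 0.2 kg.
- gauge_m_hollow (a point): Arc centre (radius 13 mm) of the fitting gauge's hollow: x = -16, z = 19 mm from its origin. The arc runs tangent into the gap's level ceiling (32 mm above the feet) and the narrow leg's inner face (x = -29).
- gauge_m_corner (a point): Arc centre (radius 13 mm) of the fitting gauge's rounded outer corner, foot of the wide leg: x = 34, z = 13 mm from its origin. Sliding friction of gauge on offcut is about 0.5 to 0.7.
- gauge_s_grip (a point): Grasp point of a gauge alike in outline but with the smaller radius 8 mm; not wanted. The point lies mid-thickness, mid-width, 70 mm above the feet, 22 under the top edge. It starts upright in any one of the rack's slots, its x along the rack's x; about 0.2 kg.
- gauge_l_grip (a point): Grasp point of a gauge alike in outline but with the larger radius 18 mm; not wanted. The point lies mid-thickness, mid-width, 70 mm above the feet, 22 under the top edge. It starts upright in any one of the rack's slots, its x along the rack's x; about 0.2 kg.
- rack: Wooden gauge rack, fixed, 110 mm (x) by 180 mm (y). Origin: centre of its underside. Three slots along x at y = -70, 0, 70 mm, each 14 mm wide between two pairs of wooden posts 35 mm high (at x = -39 and 20 mm, 16 mm long), slot floor at z = 8 mm, ends open.
- stand_slot (a point): Middle of the floor of the single slot in the empty wooden stand (fixed, 110 mm by 60 mm): 8 mm above the counter. Slot runs along the point's x, 14 mm wide between two pairs of posts (at x = -39 and 20 mm) that reach 35 mm above the counter, ends open.
- cup: White mug, 60 mm high, bystander; origin under its centre.
- coffee_jar: Brown glass jar, 100 mm high, bystander; origin under its centre.
- screwdriver: Screwdriver lying on the counter, bystander; origin near its middle.
Things that resemble listed ones, but are neither listed nor needed, are in the scene too. Leave any purple look-alike of the part that bears stand_slot alone. There is more than one size of the offcut; the job needs the smaller.

How it is judged:
On the way, in this order (a step that is already met when the one before it is completed fails the run):
1. the fitting gauge's hollow is seated on the nose and pressed: arc centres within 1.8 mm, square and upright, over 3 N (x of gauge_m_hollow in the frame of nose between -0.0018 and 0.0018 m and z of gauge_m_hollow in the frame of nose between -0.0018 and 0.0018 m and y of gauge_m_hollow in the frame of nose between -0.056 and 0.056 m and angle between the y axis of gauge_m and the y axis of offcut, either way round below 0.06 rad and angle between gauge_m's own z axis and vertical below 0.05 rad and contact force between gauge_m and offcut above 3 N), for 0.3 s.
2. the fitting gauge's rounded corner is seated in the cove and pressed: arc centres within 1.8 mm, square and upright, over 3 N (x of gauge_m_corner in the frame of cove between -0.0018 and 0.0018 m and z of gauge_m_corner in the frame of cove between -0.0018 and 0.0018 m and y of gauge_m_corner in the frame of cove between -0.056 and 0.056 m and angle between the y axis of gauge_m and the y axis of offcut, either way round below 0.06 rad and angle between gauge_m's own z axis and vertical below 0.05 rad and contact force between gauge_m and offcut above 3 N), for 0.3 s.
At the end, for the whole second after the job is handed in: The 13 mm gauge stands at rest on the floor of the single stand's slot (within 25 mm along it, 5 mm across, feet down within 4 mm, leaning less than 0.22 rad), released, and the other two gauges are within 15 mm of where they were (x of gauge_m in the frame of stand_slot between -0.025 and 0.025 m and y of gauge_m in the frame of stand_slot between -0.005 and 0.005 m and z of gauge_m in the frame of stand_slot between -0.003 and 0.004 m and angle between gauge_m's own z axis and vertical below 0.22 rad and linear speed of gauge_m below 0.02 m/s and contact force between gauge_m and the fingers below 0.05 N and distance of each of gauge_s_grip, gauge_l_grip from where it was at the start of the episode below 0.015 m); the robot touches nothing.
It fails at once if the gauge is pressed on the offcut with more than 25 N (contact force between gauge_m and offcut above 25 N).
It fails at once if a bystander is moved more than 20 mm (distance of any of cup, coffee_jar, screwdriver from where it was at the start of the episode above 0.02 m).
It fails at once if another gauge is taken or shifted more than 20 mm (distance of any of gauge_s_grip, gauge_l_grip from where it was at the start of the episode above 0.02 m).
It also fails if it takes over 61 s, if anything falls off the work surface, if the arm or the gripper's body presses on something with over 40 N, if the wrist force passes 120 N, or if a joint passes its speed limit or range.

## Working session

There is one attempt and no reset: what is moved stays moved. The work goes in short steps, each a Python script; the robot and the scene stay as the last script left them, time stands still between calls to the robot, and variables do not carry over. Pictures are saved under pics/ and viewed, and the job is handed in when it is done.

```bash
ls; mkdir -p pics
cat > h.py <<'E'
import numpy as np, cv2, pickle
from scipy.spatial.transform import Rotation as R
def grab():
    from cell import cams
    d={n:cams.capture(n) for n in("scene","top")}
    return d
def Rm(o):
    o=np.array(o,float)
    return R.from_rotvec(o).as_matrix() if o.shape==(3,) else (o if o.shape==(3,3) else R.from_quat(o).as_matrix())
def ray(c,uv):
    K=np.array(c["intrinsics"]);k1=c["k1"]
    d=(np.atleast_2d(np.array(uv,float))-[K[0,2],K[1,2]])/[K[0,0],K[1,1]]
    s=d.copy()
    for _ in range(30): s=d/(1+k1*(s**2).sum(1,keepdims=True))
    return np.c_[s,np.ones(len(s))]
def plane(c,uv,z):
    D=ray(c,uv)@Rm(c["orientation"]).T; p=np.array(c["position"])
    return p+D*((z-p[2])/D[:,2])[:,None]
def depthpts(c):
    h,w=c["z_map"].shape; v,u=np.mgrid[:h,:w]
    P=ray(c,np.c_[u.ravel(),v.ravel()])*c["z_map"].reshape(-1,1)
    return (P@Rm(c["orientation"]).T+np.array(c["position"])).reshape(h,w,3)
def proj(c,P):
    q=(np.atleast_2d(P)-np.array(c["position"]))@Rm(c["orientation"])
    s=q[:,:2]/q[:,2:]; s=s*(1+c["k1"]*(s**2).sum(1,keepdims=True))
    K=np.array(c["intrinsics"]); return s*[K[0,0],K[1,1]]+[K[0,2],K[1,2]]
E
python3 - <<'E'
from h import *
d=grab(); pickle.dump(d,open('d0.pkl','wb'))
for n in d:
    cv2.imwrite(f'pics/{n}0.png',d[n]["image"]); c=d[n]
    print(n,c["intrinsics"],c["k1"],c["position"],c["orientation"],(c["z_map"]>0).mean())
from cell import manip
print(manip.state())
E
```

```text
pics
scene [[379.3134926    0.         319.67360732]
 [  0.         379.3134926  202.82276862]
 [  0.           0.           1.        ]] -0.056099129525997216 [ 1.34241909 -0.24665655  0.65385112] [-1.83672591 -1.26735613  0.70913046] 0.995890625
top [[373.00277201   0.         321.76055853]
 [  0.         373.00277201 201.51007842]
 [  0.           0.           1.        ]] -0.08428191798792593 [0.42269085 0.03376659 1.0875048 ] [-2.18939801  2.18896332 -0.11187666] 0.99572265625
{'clock': 0.1, 'joint_pos': array([-1.14887610e+00,  2.64667777e-01,  1.60522010e+00, -5.93788156e-06,
        1.27369464e+00, -3.68803883e-02]), 'joint_velocities': array([-0.00060447, -0.00313176, -0.00244004,  0.00044848, -0.00111263,
        0.00032531]), 'tau': array([ 3.03891820e-04, -5.03616321e+01, -3.58071041e+01,  7.31099839e-02,
        2.32574204e-02, -6.99982843e-05]), 'tool_pos': array([ 0.29868834, -0.60461221,  0.23752863]), 'tcp_rot': array([ 1.96679057,  0.46133154, -1.96757093]), 'contact_force': array([-0.45157736, -0.49349805, -0.26577014]), 'moment': array([-0.01228157, -0.06147493, -0.03362037]), 'gripper_width': 0.08810671002520455}
```

View pics/scene0.png

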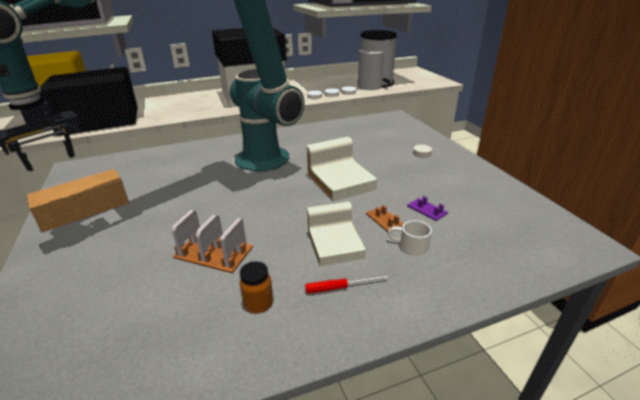

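View pics/top0.png

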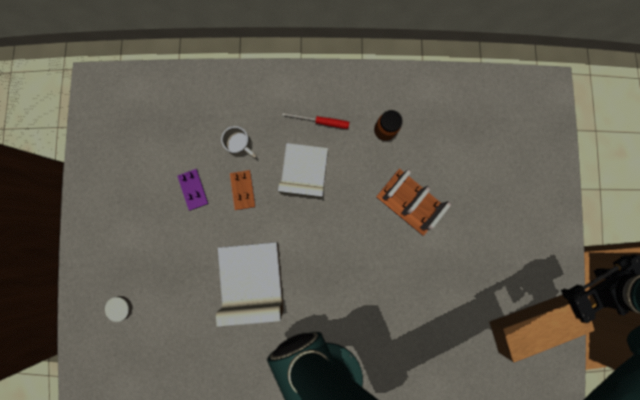

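The top view shows offcuts at (304,170), which is the smaller one, and (250,283), the larger. Stands are at (242,190) orange and (193,190) purple look-alike. The rack with three gauges is at (415,203). Next I'll take close crops.

Run:
```python
from h import *
d=pickle.load(open('d0.pkl','rb'))
a=cv2.resize(d["scene"]["image"][195:285,160:265],None,fx=7,fy=7,interpolation=cv2.INTER_CUBIC)[:600,:800]
cv2.imwrite('pics/c1.png',a)
b=cv2.resize(d["top"]["image"][125:245,170:460],None,fx=2.75,fy=2.75,interpolation=cv2.INTER_CUBIC)
cv2.imwrite('pics/c2.png',b[:600,:800])
for n in d:
    P=depthpts(d[n]); print(n,np.median(P[...,2]))
    for uv in ([(304,170),(250,283),(242,190),(415,203)] if n=="top" else [(335,240),(345,180),(185,230)]):
        print(uv,P[uv[1],uv[0]].round(4))
```

```text
scene 0.0015273790562617129
(335, 240) [0.6161 0.0556 0.0312]
(345, 180) [0.3469 0.2013 0.0412]
(185, 230) [ 0.4815 -0.3105  0.0699]
top -0.001964166360713282
(304, 170) [0.6005 0.0632 0.0275]
(250, 283) [0.2813 0.2121 0.0396]
(242, 190) [0.5446 0.2439 0.0086]
(415, 203) [ 0.5002 -0.2373  0.0974]
```

View pics/c1.png

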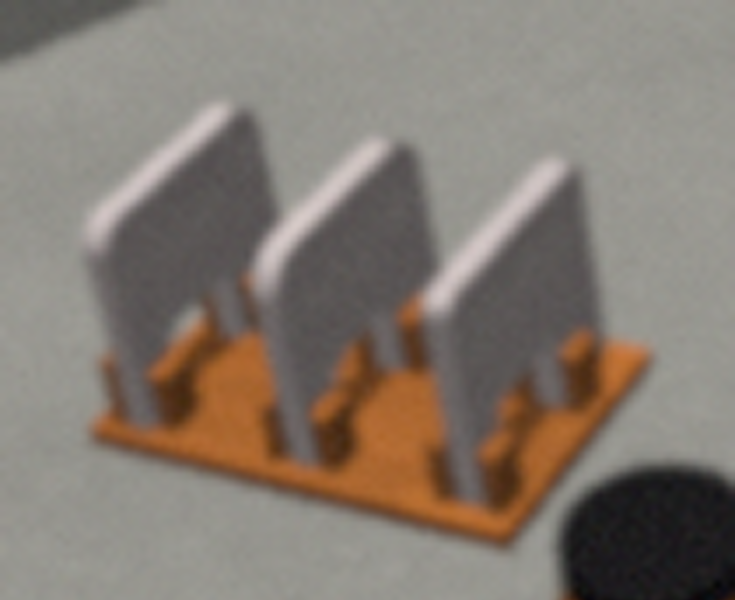

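View pics/c2.png

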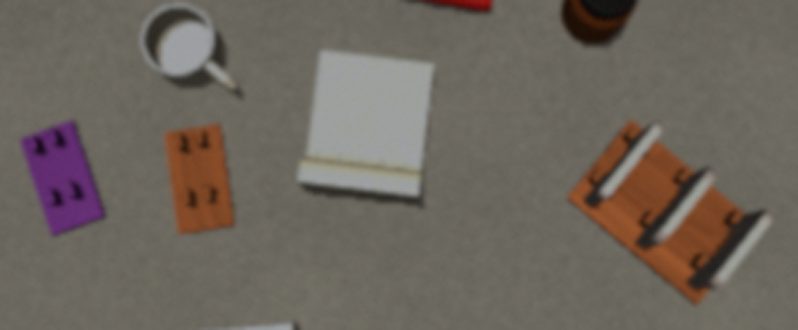

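The scene crop (7x, offset 160,195) shows three gauges: left corner at about (95,235), middle at (265,265) with the roundest corner, and right at (430,300) with the sharpest. That suggests left = M, but I'll measure it. The narrow legs and near posts are at the end nearer the camera.

Run:
```python
from h import *
d=pickle.load(open('d0.pkl','rb'))
PT={n:depthpts(d[n]) for n in d}
def orange(im):
    h=cv2.cvtColor(im,cv2.COLOR_BGR2HSV); return cv2.inRange(h,(4,110,50),(20,255,255))
def rect(n,box,z,mask):
    c=d[n]; m=np.zeros_like(mask); x0,y0,x1,y1=box; m[y0:y1,x0:x1]=mask[y0:y1,x0:x1]
    m=cv2.morphologyEx(m,cv2.MORPH_CLOSE,np.ones((5,5)))
    cs,_=cv2.findContours(m,cv2.RETR_EXTERNAL,cv2.CHAIN_APPROX_NONE); k=max(cs,key=cv2.contourArea)
    p=plane(c,k[:,0],z)[:,:2]
    r=cv2.minAreaRect((p*1000).astype(np.float32)); return r
for n,bs in (("top",[(372,165,455,240),(226,165,260,212)]),("scene",[(170,230,256,272),(362,202,406,232)])):
    m=orange(d[n]["image"])
    for b in bs: print(n,b,rect(n,b,.008,m))
# gauge points
for n in d:
    P=PT[n]; s=(P[...,2]>.06)&(P[...,2]<.115)&(P[...,0]>.42)&(P[...,0]<.6)&(P[...,1]<-.13)&(P[...,1]>-.38)
    k,l,st,ce=cv2.connectedComponentsWithStats(s.astype(np.uint8))
    for i in range(1,k):
        if st[i,4]<15: continue
        q=P[l==i]; 
        hi=q[q[:,2]>np.percentile(q[:,2],98)-.006]
        u,sv,vt=np.linalg.svd(hi[:,:2]-hi[:,:2].mean(0),full_matrices=False)
        print(n,"gauge",ce[i].round(),st[i,4],q.mean(0).round(4),"top",hi.mean(0).round(4),len(hi),np.percentile(q[:,2],98).round(4),"ax",np.degrees(np.arctan2(vt[0,1],vt[0,0])).round(1))
# offcut
for n in d:
    P=PT[n]; 
    s=(abs(P[...,0]-.58)<.12)&(abs(P[...,1]-.06)<.1)
    for lo,hi in((.02,.036),(.07,.095)):
        t=s&(P[...,2]>lo)&(P[...,2]<hi); q=P[t]
        r=cv2.minAreaRect((q[:,:2]*1000).astype(np.float32)); print(n,"offcut",lo,t.sum(),r,np.median(q[:,2]))
```

```text
top (372, 165, 455, 240) ((511.5086669921875, -249.62791442871094), (179.4683837890625, 110.32411193847656), 50.30813980102539)
top (226, 165, 260, 212) ((545.9635009765625, 244.07887268066406), (110.28941345214844, 60.64857864379883), 9.250958442687988)
scene (170, 230, 256, 272) ((513.1144409179688, -252.5996856689453), (183.0550537109375, 115.13135528564453), 50.816715240478516)
scene (362, 202, 406, 232) ((543.982177734375, 245.36068725585938), (107.74429321289062, 71.80403900146484), 9.227156639099121)
scene gauge [184. 224.] 448 [ 0.4746 -0.3087  0.0834] top [ 0.4726 -0.3099  0.0999] 114 0.102 ax -40.9
scene gauge [208. 229.] 436 [ 0.5183 -0.253   0.0835] top [ 0.5147 -0.2527  0.1   ] 107 0.102 ax -40.3
scene gauge [232. 234.] 413 [ 0.5613 -0.199   0.0847] top [ 0.5583 -0.1995  0.1001] 118 0.102 ax -38.3
top gauge [398. 184.] 175 [ 0.5533 -0.1925  0.093 ] top [ 0.555  -0.1951  0.0988] 119 0.1018 ax 139.8
top gauge [418. 200.] 200 [ 0.5088 -0.2465  0.0905] top [ 0.5093 -0.2489  0.0987] 99 0.1018 ax 140.1
top gauge [438. 215.] 233 [ 0.4681 -0.3018  0.0897] top [ 0.4682 -0.3041  0.0985] 124 0.1012 ax 139.9
scene offcut 0.02 1510 ((605.9321899414062, 61.465248107910156), (121.6187744140625, 138.97434997558594), 83.11731719970703) 0.031229007736861714
scene offcut 0.07 453 ((539.1238403320312, 68.68047332763672), (120.18254089355469, 32.970890045166016), 82.91193389892578) 0.08320260933927826
top offcut 0.02 1665 ((600.3474731445312, 65.07427978515625), (120.53863525390625, 147.24717712402344), 82.97604370117188) 0.028863936899786502
top offcut 0.07 424 ((540.1881103515625, 72.28534698486328), (119.79332733154297, 25.982946395874023), 83.0875244140625) 0.08298248954731868
```

Run:
```python
from h import *
d=pickle.load(open('d0.pkl','rb')); c=d["scene"]
a=np.radians(140.3); gx=np.array([np.cos(a),np.sin(a),0]); nrm=np.array([.639,.769,0])
out=[]
ctr=np.array([.5133,-.2520,.0095])  # scene-camera biased centre
for s in(-70,0,70):
    o=ctr+nrm*(s/1000+.005)
    X,Z=np.meshgrid(np.arange(-60,60.01,.5),np.arange(105,-5,-.5))
    P=o+X[...,None]/1000*gx+Z[...,None]/1000*np.array([0,0,1])
    uv=proj(c,P.reshape(-1,3)).reshape(*X.shape,2).astype(np.float32)
    out.append(cv2.remap(c["image"],uv[...,0],uv[...,1],cv2.INTER_CUBIC))
cv2.imwrite('pics/rect.png',cv2.resize(np.hstack(out),None,fx=1.1,fy=1.1*1.5))
```

```text
(no output)
```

View pics/rect.png

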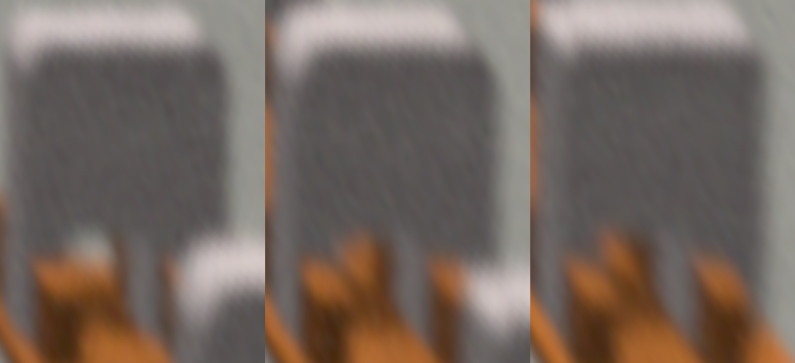

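Run:
```python
from h import *
d=pickle.load(open('d0.pkl','rb')); c=d["scene"]
a=np.radians(140.3); gx=np.array([np.cos(a),np.sin(a),0]); nrm=np.array([.639,.769,0])
ctr=np.array([.5133,-.2520,.0095])
for s in(-70,0,70):
    o=ctr+nrm*(s/1000+.005)
    X,Z=np.meshgrid(np.arange(-60,60.01,.5),np.arange(105,-5,-.5))
    P=o+X[...,None]/1000*gx+Z[...,None]/1000*np.array([0,0,1])
    uv=proj(c,P.reshape(-1,3)).reshape(*X.shape,2).astype(np.float32)
    g=cv2.remap(c["image"],uv[...,0],uv[...,1],cv2.INTER_CUBIC).astype(int).sum(2)/3
    m=(g<118)
    row=m[(Z[:,0]<65)&(Z[:,0]>50)]; cols=np.where(row.mean(0)>.5)[0]
    cm=m[:, (abs(X[0])<20)]; top=Z[np.where(cm.mean(1)>.5)[0][0],0]
    L,Rr=X[0,cols[0]],X[0,cols[-1]]
    aR=(~m[(Z>top-25)&(Z<=top)&(X<=Rr)&(X>Rr-25)]).sum()*.25
    aL=(~m[(Z>top-25)&(Z<=top)&(X>=L)&(X<L+25)]).sum()*.25
    print(s,L,Rr,top,"missing L,R mm2",aL,aR,"r est",np.sqrt(aL/.2146),np.sqrt(aR/.2146))
```

```text
-70 -56.5 44.0 89.5 missing L,R mm2 73.0 32.0 r est 18.443637221569322 12.211250217453271
0 -60.0 46.0 89.5 missing L,R mm2 121.75 50.0 r est 23.81878619819376 15.264062771816588
70 -60.0 46.0 90.0 missing L,R mm2 29.25 25.5 r est 11.674763089529694 10.900721181371356
```

What could be mistaken for the target, with the choice for each:
- **Gauges (scene image):** (184,224) M, (208,229) L with the roundest corner, (232,234) S with the sharpest. I choose (184,224), which is (438,215) in the top image. Its corner deficit lies between the other two, and the close crop agrees.
- **Offcuts (top image):** I choose (304,170), the smaller, about 146×120 mm. The other is (250,283).
- **Stands (top image):** I choose the orange one at (242,190). The other is the purple look-alike at (193,190).

Now I'll grasp.

```bash
cat >> h.py <<'E'
def rotv(psi,sgn=-1):
    "tool down, gauge x at psi deg; jaw at psi+sgn*90"
    p=np.radians(psi+sgn*90); x=np.array([0,0,-1.]); y=np.array([np.cos(p),np.sin(p),0])
    return R.from_matrix(np.c_[x,y,np.cross(x,y)]).as_rotvec()
def st(m,msg=""):
    s=m.state(); print(msg,round(s["clock"],2),s["tool_pos"].round(4),"F",s["contact_force"].round(2),"M",s["moment"].round(2),"w",round(s["gripper_width"],4)); return s
E
python3 - <<'E'
from h import *
from cell import manip, inverse_kinematics as ik
for sg in(-1,1):
    for p,psi in (((.468,-.3045,.059),140.3),((.53,.07,.2),173),((.545,.244,.059),189.25)):
        j=ik(p,rotv(psi,sg)); print(sg,None if j is None else np.round(j,2))
E
```

```text
-1 [-0.62  0.22  2.01  0.    0.9  -1.5 ]
-1 [ 0.08  0.03  1.95 -0.    1.17 -1.36]
-1 [ 0.38  0.29  1.93 -0.    0.92 -1.35]
1 [-0.62  0.22  2.01 -0.    0.9   1.64]
1 [0.08 0.03 1.95 0.   1.17 1.78]
1 [ 0.38  0.29  1.93 -0.    0.92  1.79]
```

Run:
```python
from h import *
from cell import manip
r=rotv(140.3); c=np.array([.4677,-.3046])
manip.set_gripper(.045)
manip.move_pose([*c,.19],r); st(manip,"above")
manip.move_linear([*c,.060],rate=.1); st(manip,"down")
manip.set_gripper(0.0,force=8); s=st(manip,"light")
d=grab(); pickle.dump(d,open('d1.pkl','wb'))
for n in d: cv2.imwrite(f'pics/{n}1.png',d[n]["image"])
cv2.imwrite('pics/c3.png',cv2.resize(d["scene"]["image"][170:285,140:270],None,fx=5,fy=5,interpolation=cv2.INTER_CUBIC))
```

```text
above 2.19 [ 0.4678 -0.3052  0.1903] F [ 0.   -0.05 -1.23] M [ 0.02 -0.15 -0.03] w 0.0453
down 3.64 [ 0.4683 -0.305   0.0608] F [ 0.48 -0.38  0.79] M [-0.   -0.11 -0.02] w 0.0449
light 4.27 [ 0.4677 -0.3047  0.0601] F [-0.13  0.47  0.38] M [-0.03 -0.03 -0.  ] w 0.0101
```

View pics/c3.png

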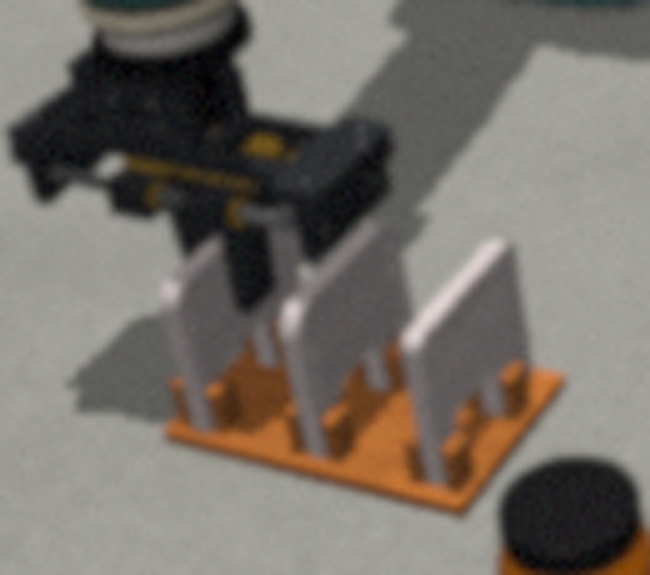

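```bash
cat >> h.py <<'E'
OX=np.array([-.9926,.1213]); OO=np.array([.600,.065]); PSI=173.03
def off(x,z): return np.r_[OO+OX*x/1000,z/1000]
E
python3 - <<'E'
from h import *
from cell import manip
manip.set_gripper(0.0,force=55)
manip.move_linear([.4677,-.3046,.20],rate=.15); st(manip,"lift")
r=rotv(PSI)
manip.move_pose(off(69,170),r); st(manip,"hover")
manip.dwell(.3); st(manip)
d=grab(); pickle.dump(d,open('d2.pkl','wb'))
cv2.imwrite('pics/c4.png',cv2.resize(d["scene"]["image"][120:280,250:410],None,fx=3.7,fy=3.7,interpolation=cv2.INTER_CUBIC))
cv2.imwrite('pics/c5.png',cv2.resize(d["top"]["image"][130:240,240:370],None,fx=5,fy=5,interpolation=cv2.INTER_CUBIC))
E
```

```text
lift 5.67 [ 0.4669 -0.304   0.1986] F [-0.61  0.55 -2.31] M [ 0.02 -0.13  0.02] w 0.0096
hover 7.1 [0.5317 0.0725 0.17  ] F [ 0.44  0.46 -2.43] M [ 0.05 -0.15  0.01] w 0.0098
 7.4 [0.5317 0.0726 0.1701] F [ 0.1   0.62 -2.29] M [ 0.02 -0.1  -0.06] w 0.0097
```

View pics/c4.png

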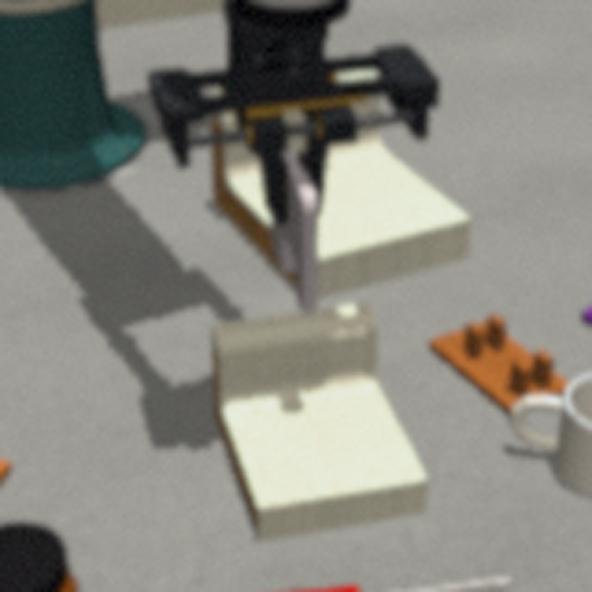

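View pics/c5.png

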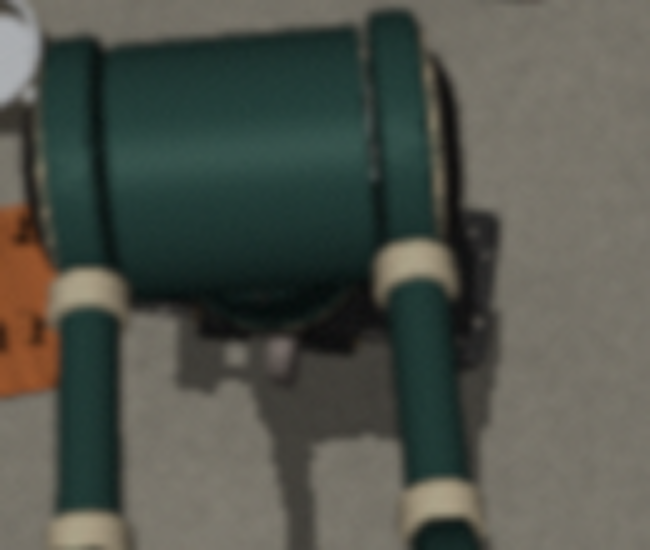

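Run:
```python
from h import *
d=pickle.load(open('d2.pkl','rb')); P=depthpts(d["scene"])
Q=np.c_[(P[...,:2].reshape(-1,2)-OO)@OX,(P[...,:2].reshape(-1,2)-OO)@np.array([-OX[1],OX[0]]),P[...,2].ravel()].reshape(P.shape)*1000
for v in range(168,206,4): print(v,[tuple(Q[v,u].round(0).astype(int)) for u in range(328,340,2)])
print("front face"); 
for v in range(212,222,2): print(v,[tuple(Q[v,u].round(0).astype(int)) for u in (316,322,340,346)])
d0=pickle.load(open('d0.pkl','rb')); P=depthpts(d0["scene"])
Q=np.c_[(P[...,:2].reshape(-1,2)-OO)@OX,(P[...,:2].reshape(-1,2)-OO)@np.array([-OX[1],OX[0]]),P[...,2].ravel()]*1000
s=(abs(Q[:,1])<40)&(Q[:,2]>48)&(Q[:,2]<68)&(abs(Q[:,0]-50)<15); print("front face x med",np.median(Q[s,0]),s.sum())
d0=pickle.load(open('d0.pkl','rb')); P=depthpts(d0["top"])
Q=np.c_[(P[...,:2].reshape(-1,2)-OO)@OX,(P[...,:2].reshape(-1,2)-OO)@np.array([-OX[1],OX[0]]),P[...,2].ravel()]*1000
s=(abs(Q[:,1])<50)&(Q[:,2]>15)&(Q[:,2]<95)&(abs(Q[:,0])<100); print("top extents",np.percentile(Q[s,0],[0,1,99,100]))
```

```text
168 [(np.int64(56), np.int64(7), np.int64(207)), (np.int64(47), np.int64(4), np.int64(211)), (np.int64(44), np.int64(0), np.int64(212)), (np.int64(58), np.int64(-9), np.int64(204)), (np.int64(61), np.int64(-16), np.int64(201)), (np.int64(357), np.int64(-106), np.int64(41))]
172 [(np.int64(55), np.int64(7), np.int64(196)), (np.int64(37), np.int64(7), np.int64(206)), (np.int64(28), np.int64(4), np.int64(210)), (np.int64(26), np.int64(-1), np.int64(210)), (np.int64(58), np.int64(-15), np.int64(191)), (np.int64(324), np.int64(-96), np.int64(43))]
176 [(np.int64(55), np.int64(7), np.int64(185)), (np.int64(37), np.int64(7), np.int64(194)), (np.int64(20), np.int64(6), np.int64(203)), (np.int64(22), np.int64(0), np.int64(201)), (np.int64(59), np.int64(-15), np.int64(179)), (np.int64(298), np.int64(-89), np.int64(42))]
180 [(np.int64(57), np.int64(7), np.int64(171)), (np.int64(34), np.int64(7), np.int64(184)), (np.int64(19), np.int64(6), np.int64(192)), (np.int64(20), np.int64(1), np.int64(191)), (np.int64(275), np.int64(-76), np.int64(42)), (np.int64(272), np.int64(-82), np.int64(42))]
184 [
[... 1965 characters left out ...]
p.int64(47), np.int64(-41), np.int64(63))]
216 [(np.int64(49), np.int64(43), np.int64(70)), (np.int64(47), np.int64(27), np.int64(69)), (np.int64(49), np.int64(-25), np.int64(58)), (np.int64(52), np.int64(-43), np.int64(53))]
218 [(np.int64(50), np.int64(43), np.int64(62)), (np.int64(47), np.int64(27), np.int64(62)), (np.int64(46), np.int64(-24), np.int64(53)), (np.int64(-775), np.int64(219), np.int64(654))]
220 [(np.int64(50), np.int64(43), np.int64(56)), (np.int64(50), np.int64(26), np.int64(53)), (np.int64(49), np.int64(-25), np.int64(44)), (np.int64(48), np.int64(-42), np.int64(42))]
front face x med 48.364735780525145 170
top extents [-73.96285461 -71.58276342  73.05428539  73.51207169]
```

Run:
```python
from h import *
from cell import manip
manip.move_linear(off(69,112),rate=.1); manip.dwell(.2)
b=np.mean([ (manip.dwell(.05),manip.state()["contact_force"])[1] for _ in range(4)],0); print("base",b); np.save("base.npy",b)
z=110
while z>98:
    manip.move_linear(off(69,z),rate=.02)
    f=manip.state()["contact_force"]-b
    print(z,f.round(1),manip.state()["tool_pos"][2].round(4))
    if f[2]>3: break
    z-=.5
st(manip)
```

```text
base [ 0.16284118 -0.2261388  -2.39069283]
110 [ 0.4  0.2 -0.2] 0.1098
109.5 [-0.1  0.8 -0.8] 0.1094
109.0 [-0.5 -0.9 -0.4] 0.1089
108.5 [-0.4 -0.1  0.1] 0.1085
108.0 [-0.7  0.3  0.4] 0.108
107.5 [-0.5  1.1  0.4] 0.1074
107.0 [-0.3 -0.7  0. ] 0.1069
106.5 [-0.4  0.7 -0.4] 0.1064
106.0 [ 0.1 -0.1 -0.1] 0.106
105.5 [-0.3 -0.5 -0.1] 0.1055
105.0 [-0.4 -0.5  1.1] 0.1051
104.5 [-2.7  0.4  6.3] 0.105
 11.63 [0.5317 0.0734 0.105 ] F [-2.58  0.17  3.9 ] M [ 0.    0.23 -0.  ] w 0.0097
```

Run:
```python
from h import *
from cell import manip
b=np.load("base.npy")
def fo():
    f=manip.state()["contact_force"]-b; return f[:2]@-OX, f[2]
manip.move_linear(off(69,106),rate=.05); print(fo())
x=71
while x<84:
    manip.move_linear(off(x,106),rate=.03)
    h,v=fo(); p=manip.state()["tool_pos"]; print(x,round(h,1),round(v,1),((p[:2]-OO)@OX*1000).round(2),(p[2]*1000).round(2))
    if h>3: break
    x+=.5
st(manip)
```

```text
(np.float64(-0.7204801884538465), np.float64(-0.5539840284320117))
71 -0.2 -0.4 71.37 105.65
71.5 0.2 0.3 71.51 105.99
72.0 -0.5 -0.9 71.99 106.0
72.5 -0.7 0.2 72.51 106.02
73.0 0.1 0.7 73.03 105.99
73.5 -0.7 -0.9 73.54 105.99
74.0 -0.8 0.6 74.03 105.99
74.5 0.1 0.8 74.52 106.0
75.0 0.4 -0.0 75.02 106.01
75.5 0.6 0.2 75.52 106.01
76.0 -0.1 -0.3 76.02 105.99
76.5 0.7 0.7 76.51 106.01
77.0 -0.7 0.6 77.05 105.99
77.5 -0.3 -0.3 77.55 105.97
78.0 0.9 -0.7 77.79 106.07
78.5 1.8 -2.0 77.92 106.14
79.0 4.3 -3.2 78.08 106.19
 16.13 [0.5225 0.0745 0.1062] F [ 4.45 -0.62 -5.6 ] M [-0.07 -1.08  0.04] w 0.0092
```

Run:
```python
from h import *
from cell import manip
b=np.load("base.npy")
def rep(t):
    s=manip.state(); f=s["contact_force"]-b; p=s["tool_pos"]; print(t,round(s["clock"],2),"h",round(f[:2]@-OX,1),"v",round(f[2],1),((p[:2]-OO)@OX*1000).round(2),(p[2]*1000).round(2),"M",s["moment"].round(2)); return f[:2]@-OX,f[2]
manip.move_linear(off(77.3,106),rate=.03); rep("back")
x,z=77.3,105.
manip.move_linear(off(x,z),rate=.03); rep("down")
for _ in range(14):
    h,v=rep((x,z))
    if v<7: z-=.3
    if h<4: x+=.3
    if v>=7 and h>=4: break
    manip.move_linear(off(x,z),rate=.03)
for _ in range(6): manip.dwell(.1); rep("hold")
d=grab(); pickle.dump(d,open('d3.pkl','wb'))
cv2.imwrite('pics/c6.png',cv2.resize(d["scene"]["image"][150:270,270:400],None,fx=5,fy=5,interpolation=cv2.INTER_CUBIC))
rep("end")
```

```text
back 16.38 h -0.0 v 0.6 77.77 105.99 M [ 0.02 -0.32 -0.  ]
down 16.63 h -1.0 v 1.5 77.68 105.08 M [ 0.07 -0.05 -0.04]
(77.3, 105.0) 16.63 h -1.0 v 1.5 77.68 105.08 M [ 0.07 -0.05 -0.04]
(77.6, 104.7) 16.88 h -1.8 v 4.5 77.68 105.05 M [0.07 0.14 0.08]
(77.89999999999999, 104.4) 17.13 h -2.1 v 8.0 77.68 105.03 M [0.05 0.22 0.03]
(78.19999999999999, 104.4) 17.38 h -1.8 v 8.5 77.71 105.0 M [-0.05  0.08  0.03]
(78.49999999999999, 104.4) 17.63 h -1.6 v 6.7 77.76 104.97 M [-0.02 -0.09 -0.04]
(78.79999999999998, 104.10000000000001) 17.88 h -0.4 v 8.8 77.8 104.93 M [-0.12 -0.05  0.  ]
(79.09999999999998, 104.10000000000001) 18.13 h -0.5 v 7.3 77.81 104.95 M [-0.12 -0.28 -0.02]
(79.39999999999998, 104.10000000000001) 18.38 h 1.8 v 8.0 77.89 104.94 M [-0.2  -0.51 -0.01]
(79.69999999999997, 104.10000000000001) 18.63 h 5.2 v 7.5 78.03 104.92 M [-0.31 -1.08 -0.01]
hold 18.73 h 5.0 v 9.1 78.15 104.89 M [-0.34 -1.05  0.03]
hold 18.83 h 3.4 v 7.7 78.18 104.88 M [-0.29 -1.04  0.01]
hold 18.93 h 4.4 v 7.2 78.14 104.92 M [-0.32 -1.08 -0.05]
hold 19.03 h 4.7 v 7.5 78.18 104.9 M [-0.33 -1.13 -0.05]
hold 19.13 h 5.6 v 7.1 78.17 104.89 M [-0.27 -1.13 -0.02]
hold 19.23 h 4.2 v 7.3 78.12 104.94 M [-0.32 -1.11  0.03]
end 19.33 h 5.4 v 7.0 78.15 104.91 M [-0.3  -1.14  0.04]
```

View pics/c6.png

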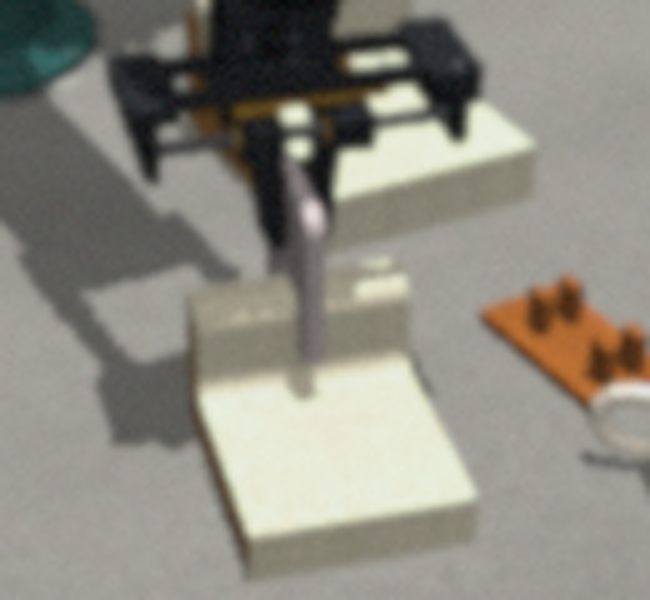

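Hollow seated: about 5 N towards the upstand and 7 N down, held for over 0.6 s. The image shows the narrow leg in front of the upstand face at crop (310,340) and the gauge upright. Next is the cove.

```bash
cat >> h.py <<'E'
def rep(manip,t,b):
    s=manip.state(); f=s["contact_force"]-b; p=s["tool_pos"]; h,v=f[:2]@-OX,f[2]
    print(t,round(s["clock"],2),"h",round(h,1),"v",round(v,1),((p[:2]-OO)@OX*1000).round(2),(p[2]*1000).round(2),"M",s["moment"].round(2)); return h,v
E
python3 - <<'E'
from h import *
from cell import manip
b=np.load("base.npy")
manip.move_linear(off(76.5,104.6),rate=.03); rep(manip,"back",b)
manip.move_linear(off(74,108),rate=.03)
manip.move_linear(off(74,152),rate=.12); 
manip.move_linear(off(-10,152),rate=.15)
manip.move_linear(off(-10,86),rate=.1); manip.dwell(.2)
b=np.mean([ (manip.dwell(.05),manip.state()["contact_force"])[1] for _ in range(4)],0); print("base",b); np.save("base.npy",b)
z=84
while z>78:
    manip.move_linear(off(-10,z),rate=.02)
    h,v=rep(manip,z,b)
    if v>3: break
    z-=.5
d=grab(); pickle.dump(d,open('d4.pkl','wb'))
cv2.imwrite('pics/c7.png',cv2.resize(d["scene"]["image"][160:280,270:400],None,fx=5,fy=5,interpolation=cv2.INTER_CUBIC))
E
```

```text
back 19.59 h -2.3 v 13.2 77.71 104.98 M [-0.09  0.17 -0.06]
base [-0.15864193 -0.04639004 -2.30773217]
84 22.57 h 0.2 v -1.0 -9.75 83.7 M [ 0.04 -0.13 -0.01]
83.5 22.82 h 0.6 v -1.0 -9.95 83.39 M [ 0.08 -0.18  0.02]
83.0 23.07 h -0.0 v -0.0 -9.95 82.94 M [ 0.05 -0.22 -0.01]
82.5 23.32 h 0.7 v -0.2 -9.94 82.45 M [ 0.09 -0.13 -0.01]
82.0 23.57 h 0.2 v -0.8 -10.13 82.1 M [ 0.04 -0.19  0.04]
81.5 23.82 h -1.5 v 5.2 -10.18 82.08 M [0.04 0.14 0.01]
```

View pics/c7.png

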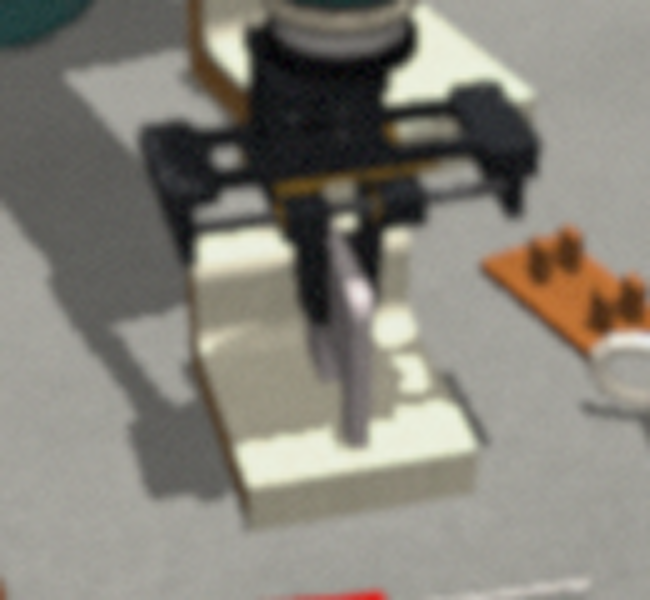

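The gauge stands on the deck with its narrow foot at crop (355,440). Deck contact came at TCP z = 82.1 mm, as predicted. Now I'll slide it to the wall.

Run:
```python
from h import *
from cell import manip
b=np.load("base.npy")
manip.move_linear(off(-10,82.7),rate=.05)
manip.move_linear(off(-2,82.7),rate=.05); rep(manip,-2,b)
x=-1.
while x<8:
    manip.move_linear(off(x,82.7),rate=.03)
    h,v=rep(manip,x,b)
    if h>2.5: break
    x+=.5
z=82.4
x-=.4
manip.move_linear(off(x,z),rate=.03)
for _ in range(20):
    h,v=rep(manip,(x,z),b)
    if v>=7 and h>=4: break
    if v<7: z-=.25
    if h<4 : x+=.25
    if v>12: z+=.2
    manip.move_linear(off(x,z),rate=.03)
for _ in range(6): manip.dwell(.1); rep(manip,"hold",b)
d=grab(); pickle.dump(d,open('d5.pkl','wb'))
cv2.imwrite('pics/c8.png',cv2.resize(d["scene"]["image"][160:280,270:400],None,fx=5,fy=5,interpolation=cv2.INTER_CUBIC))
rep(manip,"end",b)
```

```text
-2 24.48 h 0.5 v -0.4 -1.35 82.43 M [ 0.05 -0.16 -0.03]
-1.0 24.73 h -0.2 v 0.1 -0.88 82.62 M [ 0.07 -0.11 -0.01]
-0.5 24.98 h 0.9 v 0.3 -0.5 82.66 M [ 0.05 -0.18 -0.01]
0.0 25.23 h 0.0 v 0.1 0.01 82.71 M [ 0.1  -0.16  0.02]
0.5 25.48 h -0.2 v 0.5 0.55 82.69 M [ 0.   -0.14  0.03]
1.0 25.73 h -0.1 v 0.0 1.03 82.71 M [ 0.01 -0.16  0.01]
1.5 25.98 h 0.5 v -0.1 1.55 82.69 M [ 0.06 -0.18  0.02]
2.0 26.23 h 0.2 v -0.5 1.77 82.8 M [ 0.03 -0.29 -0.04]
2.5 26.48 h 2.5 v -0.9 1.86 82.95 M [-0.02 -0.65  0.01]
(2.1, 82.4) 26.73 h 2.7 v 0.2 1.79 82.66 M [-0.02 -0.47 -0.01]
(2.35, 82.15) 26.98 h 3.6 v 1.8 1.81 82.57 M [-0.04 -0.58 -0.  ]
(2.6, 81.9) 27.23 h 4.3 v 2.6 1.8 82.44 M [-0.08 -0.74  0.06]
(2.6, 81.65) 27.48 h 4.7 v 3.5 1.77 82.19 M [-0.08 -0.93  0.04]
(2.6, 81.4) 27.73 h 4.6 v 6.1 1.8 82.09 M [-0.15 -0.91  0.06]
(2.6, 81.15) 27.98 h 5.0 v 7.6 1.76 82.09 M [-0.09 -0.77  0.  ]
hold 28.07 h 5.1 v 7.8 1.77 82.07 M [-0.07 -0.84  0.01]
hold 28.18 h 5.4 v 7.4 1.78 82.08 M [-0.16 -0.76 -0.  ]
hold 28.27 h 4.9 v 7.3 1.77 82.07 M [-0.09 -0.78  0.  ]
hold 28.38 h 4.9 v 7.9 1.79 82.07 M [-0.12 -0.82 -0.03]
hold 28.48 h 5.0 v 8.5 1.73 82.11 M [-0.13 -0.87  0.  ]
hold 28.57 h 5.0 v 6.9 1.75 82.1 M [-0.15 -0.79  0.03]
end 28.68 h 4.1 v 7.8 1.76 82.1 M [-0.13 -0.8  -0.03]
```

View pics/c8.png

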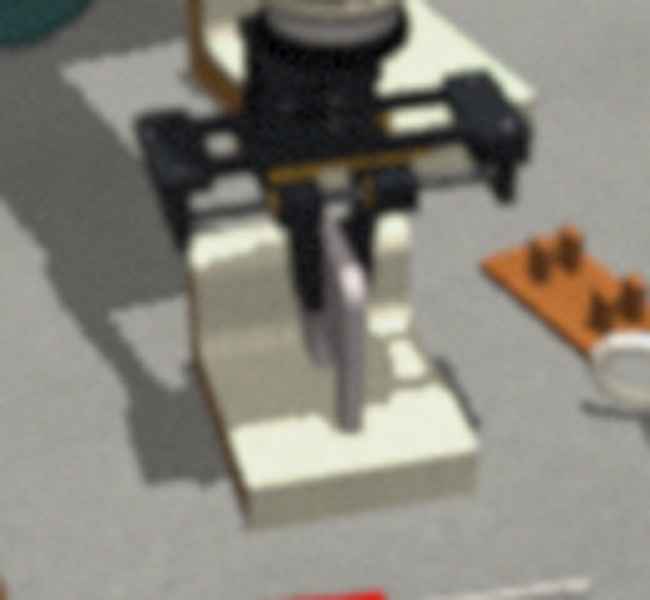

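Cove seated: 5 N and 7.5 N, held for over 0.6 s. TCP offsets between the two seats are 76.0 mm in x and 22.8 mm in z, against a nominal 76 and 23. Next I'll refine the stand pose while I retract.

Run:
```python
from h import *
from cell import manip
b=np.load("base.npy")
manip.move_linear(off(-1,82),rate=.03)
manip.move_linear(off(-12,86),rate=.06)
manip.move_linear(off(-12,170),rate=.15)
d=grab(); pickle.dump(d,open('d6.pkl','wb'))
d0=pickle.load(open('d0.pkl','rb'))
ax=np.array([np.cos(np.radians(9.25)),np.sin(np.radians(9.25))]); nr=np.array([-ax[1],ax[0]]); c0=np.array([.5455,.2445])
for n in("top","scene"):
    c=d0[n]; P=depthpts(c); dz={"top":-.002,"scene":.0015}[n]
    hsv=cv2.cvtColor(c["image"],cv2.COLOR_BGR2HSV); m=cv2.inRange(hsv,(4,90,30),(22,255,255))>0
    L=np.c_[(P[...,:2].reshape(-1,2)-c0)@ax,(P[...,:2].reshape(-1,2)-c0)@nr,P[...,2].ravel()-dz]*1000
    near=(abs(L[:,0])<75)&(abs(L[:,1])<50)
    hi=near&(L[:,2]>22)&(L[:,2]<45)
    print(n,"posts",hi.sum(),np.round(L[hi][:40],0).astype(int).tolist())
    # mask based extents on plane z=8
    v,u=np.nonzero(m); q=plane(c,np.c_[u,v],.008)
    l=np.c_[(q[:,:2]-c0)@ax,(q[:,:2]-c0)@nr]*1000; k=(abs(l)<[75,50]).all(1); print(n,k.sum(),l[k].min(0),l[k].max(0),np.median(l[k],0))
im=d["scene"]["image"][185:255,355:440]; cv2.imwrite('pics/c9.png',cv2.resize(im,None,fx=8,fy=8,interpolation=cv2.INTER_CUBIC))
im=d0["top"]["image"][160:220,220:265]; cv2.imwrite('pics/c10.png',cv2.resize(im,None,fx=9,fy=9,interpolation=cv2.INTER_CUBIC))
```

```text
top posts 85 [[47, -10, 37], [46, -13, 38], [46, -15, 35], [48, 11, 33], [47, 8, 36], [48, 6, 31], [44, -9, 34], [44, -12, 37], [43, -14, 35], [44, -16, 30], [45, 12, 34], [44, 8, 37], [44, 6, 32], [42, -8, 34], [41, -11, 37], [41, -14, 34], [41, -16, 31], [42, 12, 36], [41, 9, 35], [41, 6, 35], [38, -11, 37], [38, -14, 36], [37, -16, 34], [39, 12, 35], [38, 9, 38], [39, 7, 32], [40, 6, 23], [35, -11, 36], [35, -13, 32], [35, -16, 33], [37, 13, 32], [35, 9, 39], [34, 6, 40], [37, 6, 24], [32, -10, 37], [33, -12, 30], [32, -15, 32], [33, 13, 35], [33, 10, 35], [33, 8, 34]]
top 806 [-55.21891098 -31.32747262] [56.38875692 30.66474423] [ 0.12701692 -0.27372561]
scene posts 108 [[-24, 4, 37], [-23, 7, 37], [-24, 12, 34], [-27, 7, 31], [-22, 7, 34], [-17, 7, 36], [-18, 11, 34], [-28, -14, 34], [-26, -12, 34], [-25, -9, 33], [-23, 4, 30], [-21, 6, 31], [-13, 3, 36], [-14, 8, 34], [-14, 12, 33], [-27, -15, 31], [-21, -16, 35], [-20, -13, 34], [-16, -12, 36], [-24, 5, 26], [-21, 6, 27], [-14, 4, 32], [-15, 10, 29], [-13, 11, 30], [-22, -18, 31], [-19, -17, 33], [-17, -15, 33], [-13, -15, 35], [-13, -11, 34], [-19, 5, 25], [-15, 6, 27], [-13, 8, 27], [-12, 11, 27], [-25, -16, 25], [-20, -16, 28], [-15, -17, 31], [-14, -14, 31], [-15, -9, 29], [-16, 3, 24], [-12, 4, 26]]
scene 465 [-58.15884473 -35.31133979] [52.51873816 39.93281073] [-1.12557187 -1.43912439]
```

View pics/c9.png

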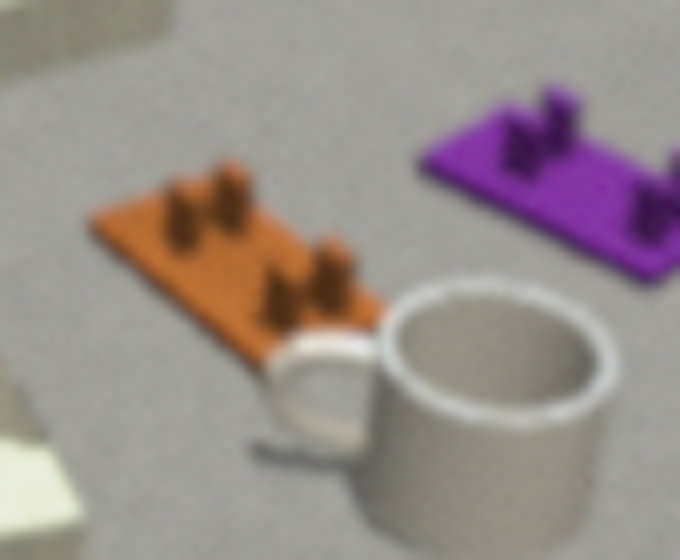

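View pics/c10.png

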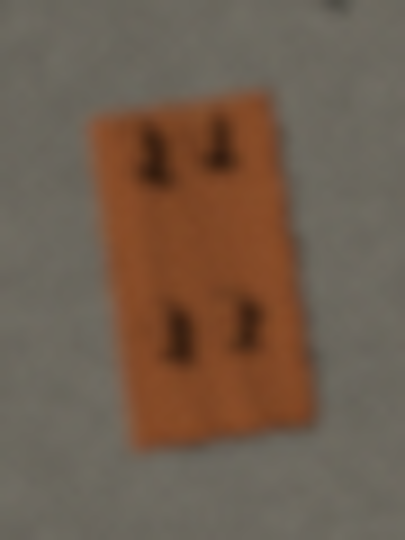

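```bash
cat >> h.py <<'E'
SA=np.radians(189.25); SX=np.array([np.cos(SA),np.sin(SA)]); SN=np.array([-SX[1],SX[0]]); SC=np.array([.5455,.2445])
def sta(x,y,z): return np.r_[SC+SX*x/1000+SN*y/1000,z/1000]
E
python3 - <<'E'
from h import *
from cell import manip
r=rotv(189.25)
manip.move_pose(sta(1.7,1.0,170),r)
manip.move_linear(sta(1.7,1.0,104),rate=.12); manip.dwell(.3); s=st(manip)
d=grab(); pickle.dump(d,open('d7.pkl','wb')); c=d["scene"]
P=depthpts(c); L=np.c_[(P[...,:2].reshape(-1,2)-SC)@SX,(P[...,:2].reshape(-1,2)-SC)@SN,P[...,2].ravel()].reshape(P.shape)*1000
print("tcp across",(s["tool_pos"][:2]-SC)@SN*1000)
k=(abs(L[...,0])<80)&(abs(L[...,1])<25)
for nm,a in(("end -47 face",k&(abs(L[...,0]+49)<7)&(L[...,2]>55)&(L[...,2]<135)),("side",k&(L[...,0]>-40)&(L[...,0]<40)&(L[...,2]>56)&(L[...,2]<85)),("posts",k&(L[...,2]>26)&(L[...,2]<41))):
    q=L[a]; print(nm,len(q),np.percentile(q[:,1],[3,10,50,90,97]).round(1) if len(q) else "")
cv2.imwrite('pics/c11.png',cv2.resize(c["image"][120:260,340:460],None,fx=4.2,fy=4.2,interpolation=cv2.INTER_CUBIC))
E
```

```text
31.89 [0.5446 0.2435 0.105 ] F [ 0.34 -0.54 -2.45] M [ 0.04 -0.13 -0.03] w 0.0095
tcp across 0.8388453589757762
end -47 face 90 [-3.8 -2.5  3.4  7.2  8.6]
side 98 [-1.4  2.5  6.   7.5  8.4]
posts 90 [-13.  -10.8  -4.1  17.   17.9]
```

View pics/c11.png

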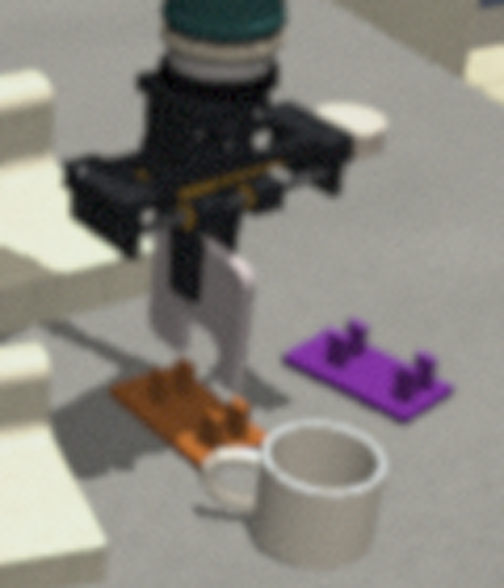

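The scene view shows the gauge legs above the slot. Post mid-line is at about +2.5 mm and gauge mid-plane at about +2 mm in the same biased frame, so they are aligned within the slack. I'll lower it with force monitoring.

Run:
```python
from h import *
from cell import manip
b=np.mean([ (manip.dwell(.05),manip.state()["contact_force"])[1] for _ in range(4)],0)
y=1.3
manip.move_linear(sta(1.7,y,90),rate=.06)
z=88
while z>=58.5:
    manip.move_linear(sta(1.7,y,z),rate=.03)
    f=manip.state()["contact_force"]-b; p=manip.state()["tool_pos"]
    print(z,f.round(1),"across",round((p[:2]-SC)@SN*1000,2),round(p[2]*1000,2),"Fn",round(f[:2]@SN,1))
    if f[2]>3: break
    z-=(2 if z>63 else .5)
```

```text
88 [ 0.4 -0.2  0.5] across 1.29 87.99 Fn 0.2
86 [-0.4  0.4  0.6] across 1.29 85.89 Fn -0.5
84 [-0.8  0.8  0.5] across 1.34 83.82 Fn -0.9
82 [ 0.7  0.5 -0.3] across 1.32 81.79 Fn -0.4
80 [0.1 0.8 0.3] across 1.32 79.8 Fn -0.8
78 [ 0.1 -0.  -0.1] across 1.34 77.77 Fn 0.1
76 [0.6 1.1 0. ] across 1.31 75.81 Fn -1.0
74 [-0.7  0.1  0.4] across 1.32 73.79 Fn -0.3
72 [-0.4  0.3 -0.2] across 1.33 71.79 Fn -0.3
70 [-0.  -0.5  1. ] across 1.32 69.79 Fn 0.5
68 [ 1.1  1.3 -0.2] across 1.33 67.81 Fn -1.1
66 [ 0.2 -0.4  0.1] across 1.33 65.79 Fn 0.4
64 [-0.8  1.6  0.1] across 1.35 63.76 Fn -1.7
62 [0.3 0.5 0.6] across 1.35 61.78 Fn -0.5
61.5 [-0.9  0.2  0.5] across 1.29 61.51 Fn -0.4
61.0 [-0.   1.5  0.4] across 1.33 60.98 Fn -1.5
60.5 [-0.2  0.   0.2] across 1.31 60.46 Fn -0.1
60.0 [-0.3  0.2  0.6] across 1.27 60.09 Fn -0.2
59.5 [-1.9 -0.3  5.6] across 1.26 60.09 Fn -0.0
```

It went in without touching the sides and landed on the floor at TCP z = 60.1 mm, the height at which it was picked. Now I'll release.

Run:
```python
from h import *
from cell import manip
manip.move_linear(sta(1.7,1.3,60),rate=.02)
manip.set_gripper(.045); manip.dwell(.2)
manip.move_linear(sta(1.7,1.3,190),rate=.12); st(manip,"up")
manip.move_pose([.45,0,.32],rotv(PSI)); manip.dwell(.3); st(manip)
d=grab(); pickle.dump(d,open('d8.pkl','wb'))
d0=pickle.load(open('d0.pkl','rb'))
cv2.imwrite('pics/s8.png',d["scene"]["image"]); cv2.imwrite('pics/t8.png',d["top"]["image"])
c=d["scene"];P=depthpts(c); L=np.c_[(P[...,:2].reshape(-1,2)-SC)@SX,(P[...,:2].reshape(-1,2)-SC)@SN,P[...,2].ravel()].reshape(P.shape)*1000
k=(abs(L[...,0])<65)&(abs(L[...,1])<25)&(L[...,2]>45)&(L[...,2]<125); q=L[k]; print(len(q),np.percentile(q,[2,50,98],axis=0).round(1))
for zz in((50,65),(65,80),(80,95)): 
    w=q[(q[:,2]>zz[0])&(q[:,2]<zz[1])&(abs(q[:,0])<35)]; print(zz,len(w),np.median(w[:,1]).round(1) if len(w) else '')
P=depthpts(c); s=(P[...,2]>.06)&(P[...,2]<.115)&(P[...,0]>.42)&(P[...,0]<.6)&(P[...,1]<-.13)&(P[...,1]>-.38)
n,l,stt,ce=cv2.connectedComponentsWithStats(s.astype(np.uint8))
print([(ce[i].round(),P[l==i].mean(0).round(4)) for i in range(1,n) if stt[i,4]>15])
```

```text
up 39.68 [0.5433 0.2427 0.1889] F [-1.02  0.15  0.67] M [ 0.09 -0.13 -0.03] w 0.0452
 41.1 [0.4501 0.0006 0.3193] F [ 0.24  0.45 -0.18] M [ 0.06 -0.1   0.02] w 0.045
461 [[-46.9  -2.1  46. ]
 [ -7.1   6.7  76.9]
 [ 46.1   9.1 102.2]]
(50, 65) 70 7.2
(65, 80) 72 7.1
(80, 95) 68 7.3
[(array([208., 229.]), array([ 0.5182, -0.2528,  0.0836])), (array([232., 234.]), array([ 0.5617, -0.1993,  0.0846]))]
```

View pics/s8.png

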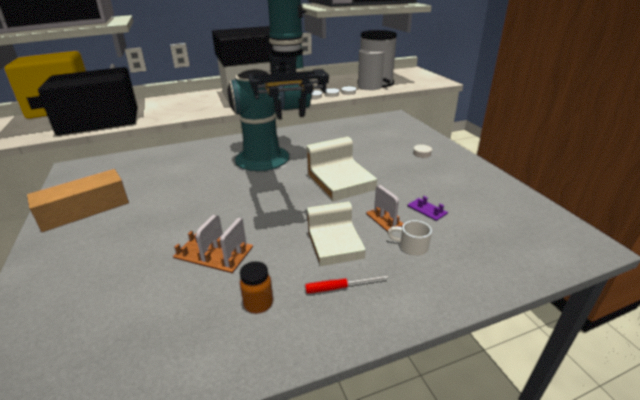

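View pics/t8.png

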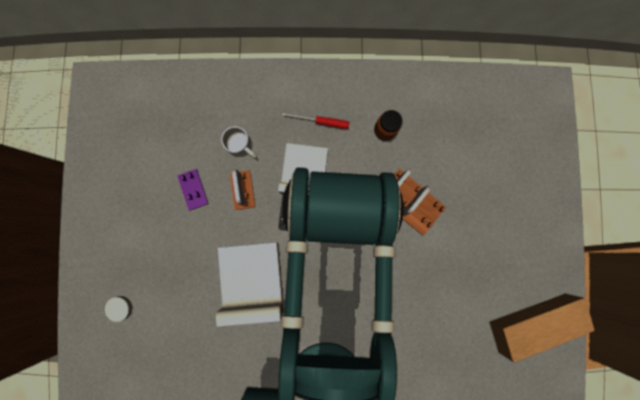

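The gauge stands upright in the orange stand at scene (386,205), with zero lean over its height. The other two gauges are at unchanged pixels (208,229) and (232,234), and the bystanders haven't moved. Handing in.

Run:
```python
from cell import order, manip
order.close_job(); print(manip.state()["clock"])
```

```text
the job is handed in; nothing more can be done
the job is handed in; nothing more can be done
```

I seated the gauge I took as the middle-sized one on the nose and then in the cove of the smaller offcut. It now stands released in the orange single stand, and I handed the job in. The last clock reading before that was about 41 s, against the 61 s limit.

- **Choice of gauge:** I picked the left gauge in the scene view because its corner rounding lay between the other two. The corner areas gave a clear order, but the radii themselves came out rough: about 12, 15 and 11 mm for left, middle and right on the cleaner corner.
- **Nose:** the hollow was held about 0.7 s at roughly 5 N towards the upstand and 7 to 9 N down.
- **Cove:** the corner was held about 0.7 s at roughly 5 N towards the upstand and 7 to 8 N down. The highest reading at any logged step was about 13 N, when backing off the nose.
- **Fit check:** the two seated positions were 76.0 mm apart in x and 22.8 mm in z, against a nominal 76 and 23. Each contact height also matched its prediction to about 0.1 mm.
- **Stand:** the gauge touched no posts on the way in and reached the floor at its pick-up height. It shows no lean over its height, and its centre is within a few mm of the slot's middle along the slot.
- **Everything else:** the other two gauges read within 0.5 mm of their starting positions. The mug, jar and screwdriver look unmoved in the pictures; I did not measure them.
- **Disagreement:** the two cameras differed by about 3 mm in world y. I settled the stand's position by comparing the held gauge with the posts in the same view.

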